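Span-calibrate the clinic's bench scale with the 500 g test weight

TASK

Calibrate the scale: lift the 500 g weight (the second largest) by its knob straight up out of the weight case and set it down gently, upright, in the circle in the middle of the steel pan. With the weight standing there and let go, press the calibration button that is under the small swivelling cover on the scale's console, then swing the cover fully back over the button and leave the weight on the pan, without disturbing the other weights or the things lying around.

Things in the scene. Friction and masses are not known exactly. Their poses are not given: they have to be found in the camera images.
- scale: bench scale, fixed, 290 (x) x 210 (y) mm, to the left or right with the weight case on the other side; origin on the table under its middle. The flat console (top 50 mm above the table) is its -x part, x from -145 to -30 mm, with a flat display at y from -99 to -21 mm. The pan is the +x part
- pan_center (a point): centre of the top face of the steel pan, 75 mm above the table, marked by an engraved circle 60 mm across; axes as the scale's. The flat pan is 160 (x) x 195 (y) mm, without a rim
- cover (a joint): angle (rad) of the flat swivelling cover about its vertical pivot screw: 0 = closed over the button, pointing from the screw to the scale's -x; grows anticlockwise from above to a stop at 1.75; at 1.5 it points to the scale's -y over the empty middle of the console, the button clear. Starts at 0 to 0.25. Light friction (0.04 N m) holds it where it is left. Closed: within 0.15 of 0
- cover_stud (a point): middle of the cover's upright round thumb stud, 14 mm diameter, 22 mm tall, free on all sides, 62 mm from the pivot axis, 69 mm above the table. The cover plate is 90 x 54 x 4 mm, its top face 58 mm above the table, 11 mm below this point; it ends 14 mm past the stud
- cover_pivot (a point): pivot screw of the cover, on its axis at the height of the plate's top face (58 mm above the table); the screw head stands 4 mm higher
- button_top (a point): centre of the top of the round calibration button, 24 mm diameter, standing in a 42 mm square opening of the console, 46 mm from the pivot axis, straight towards the scale's -x; its top is 53 mm above the table, 3 mm above the console. Out of reach while the cover is over it
- cal_button (a joint): travel of the calibration button, 0 = up, 0.004 m = fully down (5 N); it counts as pressed beyond 0.0025 m and springs back
- case: fitted weight case, fixed: block 106 (x) x 270 (y) mm, top 61 mm above the table; origin on the table under its middle. Weights stand in a row along y at x = 0, in round pockets with 1.5 mm clearance, sunk to 3 mm above the block's top: 1 kg at y = -98, 500 g at -34, 200 g at 23 and 65, 100 g at 102 mm. The open lid leans out 25 degrees from the +x edge (55 mm from the row), top 152 mm above the table
- w500_c (a point): 500 g steel weight, the one to use (0.5 kg): body 38 mm diameter and 47 mm high, neck 18 mm diameter and 11 mm high, on top a straight-sided round knob 27 mm diameter and 14 mm high; 72 mm overall. This point is on its axis half-way up, z along the axis, upwards. In its pocket (44 mm deep) the knob's middle is 21 mm above the block's top
- w1000_c (a point): 1 kg steel weight, leave alone: body 48 mm diameter and 58 mm high, neck 22 mm diameter and 12 mm high, on top a straight-sided round knob 34 mm diameter and 17 mm high; 87 mm overall. This point is on its axis half-way up, z along the axis, upwards
- w200a_c (a point): 200 g steel weight, leave alone: body 28 mm diameter and 33 mm high, neck 13 mm diameter and 8 mm high, on top a straight-sided round knob 21 mm diameter and 11 mm high; 52 mm overall. This point is on its axis half-way up, z along the axis, upwards
- w200b_c (a point): the other 200 g weight, the same size, leave alone; point half-way up
- w100_c (a point): 100 g steel weight, leave alone: body 22 mm diameter and 26 mm high, neck 10 mm diameter and 6 mm high, on top a straight-sided round knob 16 mm diameter and 10 mm high; 42 mm overall. This point is on its axis half-way up, z along the axis, upwards
- gel_bottle: upright white squeeze bottle of gel, 54 mm diameter, 190 mm tall, between the scale and the case; origin under its centre. Leave alone
- probe: hand-held ultrasound probe lying flat, 145 x 58 x 22 mm, long axis x; origin under its middle. Leave alone
- clippers: black fur clippers lying flat, 180 x 44 x 37 mm, long axis x; origin near the underside of its middle. Leave alone
- wrap_roll: grey bandage roll on end, 72 mm diameter, 50 mm tall; origin under its centre. Leave alone
- forceps: steel locking forceps lying flat, 155 x 65 x 8 mm, long axis x; origin at its middle. Leave alone
Mind the look-alikes: they are no part of the job. What is shaped like the part that bears w500_c but blue is not meant.

How it is judged:
On the way, in this order (a step that is already met when the one before it is completed fails the run):
1. the 500 g weight stands upright in the middle of the pan, let go (horizontal distance between w500_c and pan_center below 0.03 m and z of w500_c in the frame of pan_center between 0.033 and 0.039 m and angle between w500_c's own z axis and vertical below 0.06 rad and contact force between each of the arm, the fingers and w500 below 0.2 N and linear speed of w500 below 0.02 m/s), for 0.2 s.
2. the calibration button is pressed while the weight stands there untouched (horizontal distance between w500_c and pan_center below 0.03 m and z of w500_c in the frame of pan_center between 0.033 and 0.039 m and angle between w500_c's own z axis and vertical below 0.06 rad and contact force between each of the arm, the fingers and w500 below 0.2 N and value of joint cal_button above 0.0025 m).
At the end, for the whole second after the job is handed in: The 500 g weight stands released, at rest and upright (within 0.06 rad) on the pan, its axis within 30 mm of the pan's centre; the button is up again and the cover is swung back to within 0.15 rad of closed; nothing else is disturbed (all of step 1 and value of joint cover below 0.15 rad and value of joint cal_button below 0.001 m); the robot touches nothing.
It fails at once if the 500 g weight is set down hard on the pan (more than 100 N) (contact force between w500 and pan above 100 N).
It fails at once if the 500 g weight is dropped: it moves at over 0.35 m/s while not held (contact force between each of the arm, the fingers and w500 below 0.2 N and linear speed of w500 above 0.35 m/s).
It fails at once if the 500 g weight is tipped by more than 0.5 rad (angle between w500_c's own z axis and vertical above 0.5 rad).
It fails at once if another weight is moved by more than 12 mm (distance of any of w1000_c, w200a_c, w200b_c, w100_c from where it was at the start of the episode above 0.012 m).
It fails at once if a bystander is moved by more than 30 mm or knocked over (distance of any of gel_bottle, probe, clippers, wrap_roll, forceps from where it was at the start of the episode above 0.03 m or angle between gel_bottle's own z axis and vertical above 0.5 rad).
It also fails if it takes over 72 s, if anything falls off the work surface, if the arm or the gripper's body presses on something with over 40 N, if the wrist force passes 120 N, or if a joint passes its speed limit or range.

ROBOT

A 6-joint arm with a two-finger parallel gripper is mounted at the origin on the work surface. World frame = base frame: x ahead of the robot, y to its left, z up, the work surface at z = 0. Lengths are in m, angles in rad, forces in N, time in s.
With the tool pointing down it reaches from about 0.35 to 1 m from the base axis. Payload 7.1 kg.
Tool frame: the origin (TCP) lies midway between the tips of the shut fingers; the grasp point (between the pads) lies 19 mm behind it (ctrl.tcp_to_grasp is the distance from the TCP to the grasp point, in m); z points along the fingers, y is the line along which they close (so a half turn about z gives the same grasp; the last joint's range is limited). The gripper opens to 85 mm and grips with 20 to 120 N. Pads are 22 mm wide; open, the fingers measure 114 mm over their backs; the gripper's body (76 mm by 85 mm) begins 54 mm behind the grasp point. The pads swing forward as they close: fully open they stand 13 mm farther back than shut.
Start: joints at [-1.199, 0.423, 1.63, -0, 1.089, -0.019], TCP at [0.238, -0.578, 0.231] pointing down, gripper open.
Joint ranges: [-3, 3], [-0.9, 2.11], [0.09, 2.58], [-1.31, 4.45], [0.11, 2.69], [-2.54, 2.54]. Speed limits (rad/s): [2.39, 2.39, 3.01, 3.14, 3.14, 3.14].

INTERFACE

Orientations are given as a unit quaternion [w, x, y, z].
In Python, from plant import ctrl gives the robot as it stands.
- The arm moves only by the tool send_rows, never from a script. Its argument "rows" is a list of rows, each an object with "fingers": the finger opening in m, from 0 to 0.0854; "xyz": the shift along the tool's x, y, z in m, a list of three; "turn": the turn about the tool's z in rad. In form: [{"fingers": fingers, "xyz": [x, y, z], "turn": turn}, ...]. A call has 1 to 5 rows; each row is the pose to reach, as a shift and turn from the pose commanded when the call began, along the tool's axes at that moment; what a row does not reach only later rows make up. A row lasts 1/10 s, in which the tool goes at most 50 mm and 8.59 degrees, less where a joint would pass 70% of its speed; a pose out of reach is approached as far as the arm can. A call with a gripper value outside its range is refused whole. The fingers move at their own pace and stop on an object; "force" is the grip in N (left out, the last holds). Time passes only in rows, so rows that repeat a pose let the fingers close. It gives the time, the measured TCP pose, the force, the opening and the grip force at its end, in the units of the state.
- ctrl.read_state(): the state, without advancing time (a new reading comes with each control period).
- ctrl.get_image(name): name is "side" or "top" or "wrist"; returns a dict with "pixels" (400x640x3 uint8, red, green, blue), "depth" (400x640 float32, m along the optical axis (not along the pixel's ray), 0 where there is no reading), "fov_y" (degrees; the focal length in pixels is half the picture's height over the tangent of half this angle, whatever the lens; pixels are square), "cx", "cy" (the principal point, pixels), "distortion" ([k1, k2, p1, p2, k3] as OpenCV has them; the pictures are not rectified), "position" and "orientation" of the camera in the world. Camera axes: x right, y down, z forward; pixel columns grow to the right and rows downward; lengths in m; the calibration is good to about 2 mm. A picture is of the moment at which its call begins.
- ctrl.hand_in(): hands the job in; it is judged then, once.
The state is a dict: "time": time; "joint_positions": joint angles; "qd": joint speeds; "joint_torque": joint torques, N m; "tcp_pos": TCP position; "tcp_rot": TCP orientation; "wrist_force": force on the tool from outside, world axes, zero at the start; "moment": the same for the moment, N m; "grip_width": opening from 0.0 (shut) to 1.0 (fully open); "grip_force": force on a finger pad.
Only numpy, scipy, OpenCV 4.12 (cv2) and the standard library are available. Lean on these libraries where they do the work, as an engineer would, in place of code of your own. Each camera call takes 0.05 s, during which the arm holds its last target. There are 200 camera calls.

## Working session

There is one attempt and no reset: what is moved stays moved. The work goes in short steps, Python scripts to look and compute and a tool call to move; the robot and the scene stay as the last step left them, time stands still between calls to the robot, and variables do not carry over. Pictures are saved under pics/ and viewed, at most 13 in all, crops included, and the job is handed in when it is done.

Besides the shell and the picture viewer there is one more tool, called after "Emit:" by a JSON object that holds its "name" and its "arguments", one argument or row to a line. send_rows: Moves the arm, as the interface text tells. Its arguments: {"type":"object","properties":{"rows":{"type":"array"},"force":{"type":"number"}},"required":["rows"]}

```bash
mkdir -p pics
cat > h.py <<'E'
import numpy as np, cv2
from scipy.spatial.transform import Rotation as R
from plant import ctrl
def cam(n):
    im=ctrl.get_image(n)
    f=200/np.tan(np.radians(im['fov_y'])/2)
    K=np.array([[f,0,im['cx']],[0,f,im['cy']],[0,0,1]])
    q=im['orientation']; Rm=R.from_quat([q[1],q[2],q[3],q[0]]).as_matrix()
    return im,K,np.array(im['distortion'],float),Rm,np.array(im['position'])
def cloud(n):
    im,K,D,Rm,p=cam(n)
    u,v=np.meshgrid(np.arange(640.),np.arange(400.))
    n2=cv2.undistortPoints(np.stack([u,v],-1).reshape(-1,1,2),K,D).reshape(400,640,2)
    d=im['depth']
    P=np.dstack([n2*d[...,None],d])@Rm.T+p
    P[d<=0]=np.nan
    return im['pixels'],P
def save(n,px): cv2.imwrite('pics/'+n,cv2.cvtColor(px,cv2.COLOR_RGB2BGR))
E
python3 - <<'E'
from h import *
px,P=cloud('top'); save('top.png',px); np.save('top.npy',P); np.save('toppx.npy',px)
s=ctrl.read_state(); print(s['tcp_pos'],s['tcp_rot'],s['time'],ctrl.tcp_to_grasp)
px,P=cloud('side'); save('side.png',px); np.save('side.npy',P)
E
```

```text
[ 0.23790045 -0.57735531  0.23055773] [-7.44320883e-04  9.80967180e-01  1.94172133e-01 -1.42915252e-04] 0.05 0.0187
```

View pics/top.png

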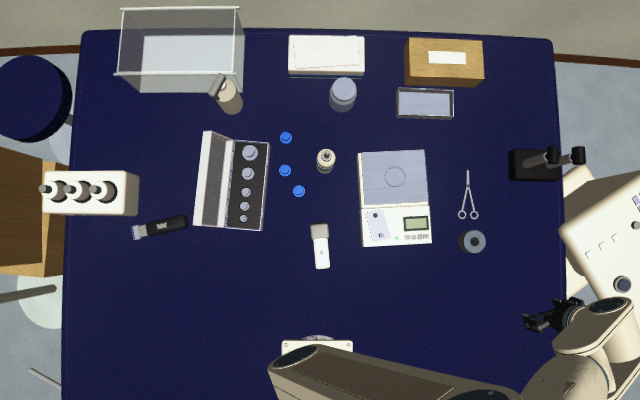

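View pics/side.png

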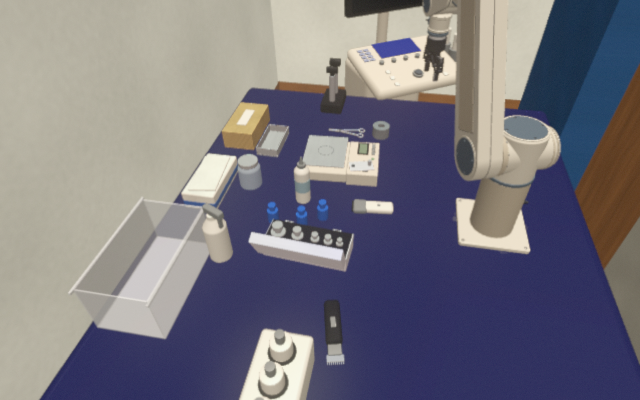

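Top view: scale on the right (pan circle about (395,177), cover about (377,223)), case on the left with the 500 g knob about (247,174), blue look-alikes at (285,138), (285,170), (298,190), and the gel bottle at (326,160). I'll measure from the depth next.

Run:
```python
from h import *
P=np.load('top.npy'); px=np.load('toppx.npy')
for n,u,v in [('1k',250,152),('500',247,174),('200a',246,191),('200b',244,206),('100',243,218),('circ',395,177),('bottle',326,158)]:
    print(n,P[v,u].round(4))
def comp(box,zl,zh):
    x0,x1,y0,y1=box
    m=(P[...,0]>x0)&(P[...,0]<x1)&(P[...,1]>y0)&(P[...,1]<y1)&(P[...,2]>zl)&(P[...,2]<zh)
    return m
x,y,_=P[177,395]
m=comp((x-.15,x+.15,y-.15,y+.15),.07,.08); pts=P[m][:,:2]
print('pan',len(pts),cv2.minAreaRect(pts.astype(np.float32)))
m=comp((x-.3,x+.15,y-.2,y+.2),.045,.08); pts=P[m][:,:2]
print('scale',len(pts),cv2.minAreaRect(pts.astype(np.float32)))
m=comp((x-.3,x-.05,y-.2,y+.2),.063,.085); print('stud',P[m][:,:3].round(3)[:20])
# knobs
w=P[174,247]
m=comp((w[0]-.2,w[0]+.12,w[1]-.04,w[1]+.05),.068,.12)
n,l,st,c=cv2.connectedComponentsWithStats(m.astype(np.uint8))
for i in range(1,n):
    q=P[l==i]; 
    if len(q)>5: print('knob',len(q),np.median(q,0).round(4),c[i].round(1),q.max(0).round(3))
m=comp((w[0]-.3,w[0]+.2,w[1]-.09,w[1]+.2),.05,.066); print('case',cv2.minAreaRect(P[m][:,:2].astype(np.float32)))
save('crop.png',cv2.resize(np.hstack([px[125:255,190:310],px[140:250,350:440][[*range(110)]+[109]*20]]),None,fx=3.5,fy=3.5,interpolation=cv2.INTER_CUBIC))
```

```text
1k [0.6723 0.2043 0.0921]
500 [0.6068 0.2119 0.0889]
200a [0.5568 0.2144 0.0842]
200b [0.5124 0.2192 0.0843]
100 [0.4771 0.2216 0.0825]
circ [ 0.6046 -0.2301  0.075 ]
bottle [ 0.6431 -0.0184  0.1628]
pan 3214 ((0.6070002317428589, -0.22830815613269806), (0.16130875051021576, 0.1948225349187851), 3.7687981128692627)
scale 6204 ((0.5418678522109985, -0.18703263998031616), (0.287580668926239, 0.30139219760894775), 3.396472215652466)
stud [[ 0.552 -0.136  0.075]
 [ 0.552 -0.139  0.075]
 [ 0.552 -0.142  0.074]
 [ 0.552 -0.145  0.075]
 [ 0.552 -0.147  0.081]
 [ 0.553 -0.151  0.072]
 [ 0.553 -0.154  0.073]
 [ 0.553 -0.158  0.071]
 [ 0.552 -0.159  0.08 ]
 [ 0.553 -0.163  0.074]
 [ 0.552 -0.166  0.076]
 [ 0.552 -0.169  0.077]
 [ 0.552 -0.172  0.077]
 [ 0.553 -0.175  0.076]
 [ 0.553 -0.178  0.075]
 [ 0.552 -0.181  0.077]
 [ 0.553 -0.184  0.075]
 [ 0.553 -0.188  0.072]
 [ 0.553 -0.191  0.073]
 [ 0.552 -0.193  0.078]]
knob 116 [0.6756 0.2101 0.0924] [248.2 150.8] [0.694 0.226 0.098]
knob 72 [0.6129 0.2148 0.0887] [246.2 171.9] [0.631 0.23  0.094]
knob 42 [0.5568 0.2186 0.0832] [244.6 191.1] [0.566 0.23  0.09 ]
knob 43 [0.5152 0.2223 0.083 ] [243.2 205.4] [0.524 0.232 0.087]
knob 23 [0.4772 0.2249 0.0794] [242.  217.8] [0.483 0.231 0.085]
case ((0.5812523365020752, 0.23356500267982483), (0.14621485769748688, 0.27216243743896484), 85.38423919677734)
```

View pics/crop.png

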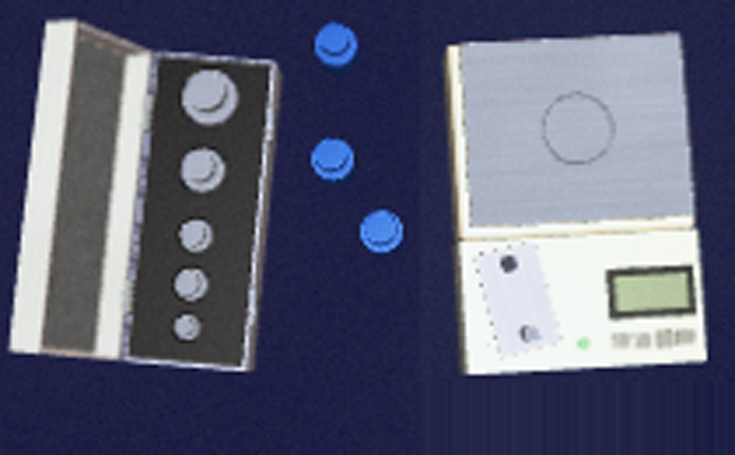

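The crop shows the cover's screw at image (375.4, 215.4) and the stud at (381.4, 235.7), so the cover is slightly open. The white case weights are in order with the 1 kg at the far end. I'll work out the first move.

```bash
cat >> h.py <<'E'
def ray(n,u,v,z,c=None):
    im,K,D,Rm,p=c or cam(n)
    a=cv2.undistortPoints(np.array([[[u,v]]],float),K,D)[0,0]
    d=Rm@np.array([a[0],a[1],1]); return p+d*(z-p[2])/d[2]
def tool():
    s=ctrl.read_state(); q=s['tcp_rot']; return s,np.array(s['tcp_pos']),R.from_quat([q[1],q[2],q[3],q[0]]).as_matrix()
def go(t,yaw=None):
    s,p,Rm=tool(); a=np.arctan2(Rm[1,0],Rm[0,0])
    print('t',round(s['time'],2),'tcp',p.round(4),'yaw',a.round(4),'tilt',np.degrees(np.arccos(-Rm[2,2])).round(2))
    print('shift',(Rm.T@(np.array(t)-p)).round(4),'turn',None if yaw is None else round(a-yaw,4))
E
python3 - <<'E'
from h import *
c=cam('top'); print('cam',c[4])
for n,u,v,z in [('piv',375.4,215.4,.062),('stud',381.4,235.7,.08),('circ',394.9,176.8,.075),('k500',247.5,173.5,.089)]: print(n,ray('top',u,v,z,c).round(4))
go([.55,.2,.26],-.077)
E
```

```text
cam [0.43011784 0.02365473 1.28450354]
piv [ 0.4891 -0.172   0.062 ]
stud [ 0.4283 -0.1868  0.08  ]
circ [ 0.6052 -0.2298  0.075 ]
k500 [0.6083 0.2105 0.089 ]
t 0.15 tcp [ 0.2379 -0.5775  0.2307] yaw 0.3908 tilt 0.07
shift [ 0.5847 -0.6    -0.0285] turn 0.4678
```

Emit:
{"name": "send_rows", "arguments": {
  "rows": [
    {"fingers":0.05,"xyz":[0.035,-0.036,-0.03],"turn":0.1},
    {"fingers":0.05,"xyz":[0.07,-0.072,-0.03],"turn":0.2},
    {"fingers":0.05,"xyz":[0.105,-0.108,-0.03],"turn":0.3},
    {"fingers":0.05,"xyz":[0.14,-0.144,-0.03],"turn":0.4},
    {"fingers":0.05,"xyz":[0.174,-0.179,-0.03],"turn":0.468}
  ]
}}

```text
time: 0.65
tcp_pos: [0.3284, -0.3506, 0.2613]
tcp_rot: [-0.0, 0.999, -0.041, 0.0]
wrist_force: [1.5, -0.5, 0.8]
grip_width: 0.585
grip_force: 0.0
```

```bash
python3 -c "
from h import *
go([.55,.2,.26],-.077)"
```

```text
t 0.65 tcp [ 0.3284 -0.3506  0.2613] yaw -0.0816 tilt 0.01
shift [ 0.176  -0.5668  0.0013] turn -0.0046
```

Emit:
{"name": "send_rows", "arguments": {
  "rows": [
    {"fingers":0.05,"xyz":[0.015,-0.047,0],"turn":0},
    {"fingers":0.05,"xyz":[0.03,-0.094,0],"turn":0},
    {"fingers":0.05,"xyz":[0.045,-0.141,0],"turn":0},
    {"fingers":0.05,"xyz":[0.06,-0.188,0],"turn":0},
    {"fingers":0.05,"xyz":[0.074,-0.235,0],"turn":0}
  ]
}}

```text
time: 1.15
tcp_pos: [0.4205, -0.1219, 0.2615]
tcp_rot: [0.0, 0.999, -0.039, 0.0]
wrist_force: [1.3, -0.0, 0.1]
grip_width: 0.586
grip_force: 0.0
```

Emit:
{"name": "send_rows", "arguments": {
  "rows": [
    {"fingers":0.05,"xyz":[0.015,-0.047,0],"turn":0},
    {"fingers":0.05,"xyz":[0.03,-0.094,0],"turn":0},
    {"fingers":0.05,"xyz":[0.045,-0.141,0],"turn":0},
    {"fingers":0.05,"xyz":[0.06,-0.188,0],"turn":0},
    {"fingers":0.05,"xyz":[0.074,-0.235,0],"turn":0}
  ]
}}

```text
time: 1.65
tcp_pos: [0.5124, 0.1069, 0.2613]
tcp_rot: [0.0, 0.999, -0.038, 0.0]
wrist_force: [1.2, -0.4, -0.0]
grip_width: 0.587
grip_force: 0.0
```

Emit:
{"name": "send_rows", "arguments": {
  "rows": [
    {"fingers":0.05,"xyz":[0.013,-0.045,0],"turn":0},
    {"fingers":0.05,"xyz":[0.027,-0.095,0],"turn":0},
    {"fingers":0.05,"xyz":[0.027,-0.095,0],"turn":0},
    {"fingers":0.05,"xyz":[0.027,-0.095,0],"turn":0}
  ]
}}

```text
time: 2.05
tcp_pos: [0.546, 0.1983, 0.2606]
tcp_rot: [0.0, 0.999, -0.037, -0.001]
wrist_force: [-0.8, -1.1, -0.7]
grip_width: 0.585
grip_force: 0.0
```

Run:
```python
from h import *
px,P=cloud('wrist'); save('w1.png',px); np.save('w1.npy',P)
print(cam('wrist')[4]); go([.61,.212,.26],-.077)
```

```text
[0.62236665 0.19092394 0.40264748]
t 2.15 tcp [0.5456 0.1965 0.2609] yaw -0.0774 tilt 0.08
shift [ 0.063  -0.0204  0.0008] turn -0.0004
```

View pics/w1.png

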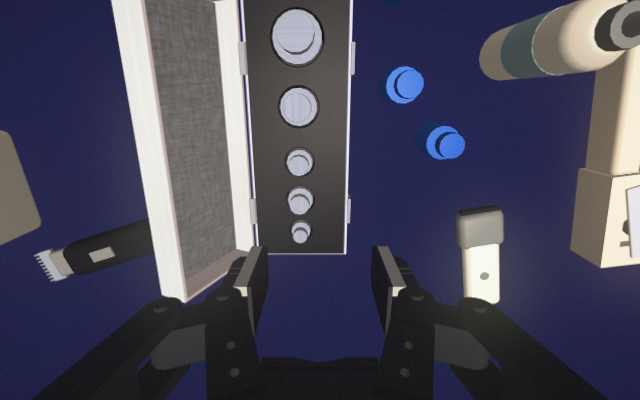

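The wrist view shows the weights in the case: 1 kg at (298,33), 500 g at (298,105), 200 g at (299,161) and (300,199), 100 g at (300,231). The bottle is upper right.

Run:
```python
from h import *
P=np.load('w1.npy')
for n,u,v,zt in [('1k',298,33,.093),('500',298,105,.089),('200',299,161,.083),('200',300,200,.083),('100',300,231,.080)]:
    m=(abs(P[...,2]-zt)<.003); l=cv2.connectedComponents(m.astype(np.uint8))[1]; q=P[l==l[v,u]]
    (c,r)=cv2.minEnclosingCircle(q[:,:2].astype(np.float32))
    print(n,len(q),q.mean(0).round(4),np.round(c,4),round(r,4))
go([.61,.212,.26],-.077)
```

```text
1k 1284 [0.6793 0.2094 0.0925] [0.6793 0.2094] 0.017
500 645 [0.6159 0.2142 0.0884] [0.6159 0.2141] 0.0134
200 319 [0.5592 0.2185 0.0823] [0.5589 0.2187] 0.0104
200 288 [0.5177 0.2217 0.0822] [0.5171 0.2216] 0.0106
100 154 [0.4808 0.2243 0.0791] [0.4805 0.2243] 0.0082
t 2.15 tcp [0.5456 0.1965 0.2609] yaw -0.0774 tilt 0.08
shift [ 0.063  -0.0204  0.0008] turn -0.0004
```

Emit:
{"name": "send_rows", "arguments": {
  "rows": [
    {"fingers":0.05,"xyz":[0.045,-0.015,0],"turn":0},
    {"fingers":0.05,"xyz":[0.0687,-0.0231,0],"turn":0},
    {"fingers":0.05,"xyz":[0.0687,-0.0231,0.04],"turn":0},
    {"fingers":0.05,"xyz":[0.0687,-0.0231,0.09],"turn":0},
    {"fingers":0.05,"xyz":[0.0687,-0.0231,0.12],"turn":0}
  ]
}}

```text
time: 2.65
tcp_pos: [0.6148, 0.2126, 0.1382]
tcp_rot: [0.001, 0.999, -0.04, -0.002]
wrist_force: [0.1, 0.6, -0.1]
grip_width: 0.587
grip_force: 0.0
```

Emit:
{"name": "send_rows", "arguments": {
  "rows": [
    {"fingers":0.05,"xyz":[0,0,0],"turn":0},
    {"fingers":0.05,"xyz":[0,0,0],"turn":0}
  ]
}}

```text
time: 2.85
tcp_pos: [0.6167, 0.2139, 0.142]
tcp_rot: [0.0, 0.999, -0.039, -0.0]
wrist_force: [-0.3, -0.2, -0.3]
grip_width: 0.585
grip_force: 0.0
```

```bash
python3 -c "
from h import *
go([.6159,.2142,.067],-.075)"
```

```text
t 2.85 tcp [0.6167 0.2139 0.142 ] yaw -0.0787 tilt 0.02
shift [-0.0008 -0.0002  0.075 ] turn -0.0037
```

Emit:
{"name": "send_rows", "arguments": {
  "rows": [
    {"fingers":0.05,"xyz":[0,0,0.025],"turn":0},
    {"fingers":0.05,"xyz":[0,0,0.045],"turn":0},
    {"fingers":0.05,"xyz":[0,0,0.06],"turn":0},
    {"fingers":0.05,"xyz":[0,0,0.07],"turn":0},
    {"fingers":0.05,"xyz":[0,0,0.074],"turn":0}
  ]
}}

```text
time: 3.35
tcp_pos: [0.617, 0.2151, 0.0676]
tcp_rot: [-0.0, 0.999, -0.039, 0.0]
wrist_force: [-0.4, -0.5, -0.5]
grip_width: 0.585
grip_force: 0.0
```

Emit:
{"name": "send_rows", "arguments": {
  "rows": [
    {"fingers":0.032,"xyz":[0,0,0],"turn":0},
    {"fingers":0.029,"xyz":[0,0,0],"turn":0},
    {"fingers":0.025,"xyz":[0,0,0],"turn":0},
    {"fingers":0.02,"xyz":[0,0,0],"turn":0},
    {"fingers":0.02,"xyz":[0,0,0],"turn":0}
  ],
  "force": 50
}}

```text
time: 3.85
tcp_pos: [0.6173, 0.2152, 0.0684]
tcp_rot: [-0.0, 0.999, -0.039, 0.001]
wrist_force: [0.2, -1.8, 6.5]
grip_width: 0.291
grip_force: 48.8
```

Emit:
{"name": "send_rows", "arguments": {
  "rows": [
    {"fingers":0.02,"xyz":[0,0,0],"turn":0},
    {"fingers":0.02,"xyz":[0,0,0],"turn":0},
    {"fingers":0.02,"xyz":[0,0,0],"turn":0}
  ]
}}

```text
time: 4.15
tcp_pos: [0.6173, 0.2152, 0.0684]
tcp_rot: [-0.0, 0.999, -0.039, 0.001]
wrist_force: [-0.2, -1.2, 6.8]
grip_width: 0.298
grip_force: 48.8
```

```bash
python3 -c "
from h import *
go([.6159,.2142,.067],-.075); s=ctrl.read_state(); print(s['wrist_force'],s['moment'])
px,P=cloud('wrist'); save('w2.png',px)"
```

```text
t 4.15 tcp [0.6173 0.2152 0.0684] yaw -0.0772 tilt 0.09
shift [-0.0013  0.0011  0.0014] turn -0.0022
[-0.2095667  -1.2498195   6.75316473] [-0.17407072  0.13323889  0.01476389]
```

View pics/w2.png

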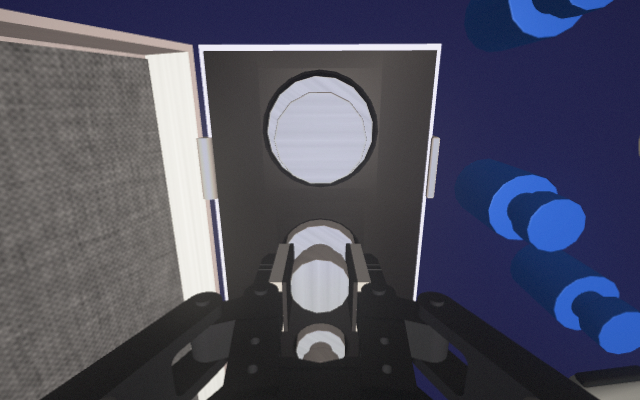

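The pads hold the 500 g knob (about (320,285)). I'll lift it straight up.

Emit:
{"name": "send_rows", "arguments": {
  "rows": [
    {"fingers":0.02,"xyz":[0,0,-0.005],"turn":0},
    {"fingers":0.02,"xyz":[0,0,-0.015],"turn":0},
    {"fingers":0.02,"xyz":[0,0,-0.03],"turn":0},
    {"fingers":0.02,"xyz":[0,0,-0.045],"turn":0},
    {"fingers":0.02,"xyz":[0,0,-0.06],"turn":0}
  ]
}}

```text
time: 4.7
tcp_pos: [0.6166, 0.2152, 0.129]
tcp_rot: [-0.0, 0.999, -0.039, 0.0]
wrist_force: [0.5, -0.3, -4.9]
grip_width: 0.296
grip_force: 49.4
```

Emit:
{"name": "send_rows", "arguments": {
  "rows": [
    {"fingers":0.02,"xyz":[0,0,-0.03],"turn":0},
    {"fingers":0.02,"xyz":[0,0,-0.065],"turn":0},
    {"fingers":0.02,"xyz":[0,0,-0.1],"turn":0},
    {"fingers":0.02,"xyz":[0,0,-0.135],"turn":0},
    {"fingers":0.02,"xyz":[0,0,-0.15],"turn":0}
  ]
}}

```text
time: 5.2
tcp_pos: [0.618, 0.2156, 0.2825]
tcp_rot: [-0.001, 0.999, -0.039, 0.003]
wrist_force: [0.7, 0.4, -4.2]
grip_width: 0.294
grip_force: 49.9
```

```bash
python3 -c "
from h import *
print(ctrl.read_state()['wrist_force'])
go([.607,-.228,.28],.0658)"
```

```text
[ 0.70115498  0.37221771 -4.22200852]
t 5.2 tcp [0.618  0.2156 0.2825] yaw -0.0772 tilt 0.38
shift [0.0232 0.4431 0.0015] turn -0.143
```

Emit:
{"name": "send_rows", "arguments": {
  "rows": [
    {"fingers":0.02,"xyz":[0.002,0.03,0],"turn":0},
    {"fingers":0.02,"xyz":[0.004,0.075,0],"turn":0},
    {"fingers":0.02,"xyz":[0.006,0.12,0],"turn":0},
    {"fingers":0.02,"xyz":[0.009,0.165,0],"turn":0},
    {"fingers":0.02,"xyz":[0.011,0.21,0],"turn":0}
  ]
}}

```text
time: 5.7
tcp_pos: [0.6105, 0.0033, 0.277]
tcp_rot: [0.0, 0.999, -0.038, -0.0]
wrist_force: [1.1, -0.2, -4.4]
grip_width: 0.295
grip_force: 50.0
```

Emit:
{"name": "send_rows", "arguments": {
  "rows": [
    {"fingers":0.02,"xyz":[0.002,0.045,0],"turn":0},
    {"fingers":0.02,"xyz":[0.004,0.09,0],"turn":0},
    {"fingers":0.02,"xyz":[0.006,0.135,0],"turn":0},
    {"fingers":0.02,"xyz":[0.008,0.175,0],"turn":0},
    {"fingers":0.02,"xyz":[0.01,0.2,0],"turn":0}
  ]
}}

```text
time: 6.2
tcp_pos: [0.6048, -0.1981, 0.2769]
tcp_rot: [0.0, 0.999, -0.04, -0.0]
wrist_force: [0.4, 0.2, -4.9]
grip_width: 0.293
grip_force: 50.1
```

Emit:
{"name": "send_rows", "arguments": {
  "rows": [
    {"fingers":0.02,"xyz":[0,0.02,0],"turn":0},
    {"fingers":0.02,"xyz":[0,0.034,0],"turn":0},
    {"fingers":0.02,"xyz":[0,0.034,0],"turn":0},
    {"fingers":0.02,"xyz":[0,0.034,0],"turn":0}
  ]
}}

```text
time: 6.6
tcp_pos: [0.603, -0.2287, 0.277]
tcp_rot: [-0.0, 0.999, -0.039, -0.0]
wrist_force: [0.4, 0.1, -6.3]
grip_width: 0.291
grip_force: 50.1
```

```bash
python3 -c "
from h import *
px,P=cloud('wrist'); save('w3.png',px); np.save('w3.npy',P)
px,P=cloud('top');m=(abs(P[...,0]-.65)<.2)&(abs(P[...,1]+.23)<.15)&(abs(P[...,2]-.075)<.004)
print(cv2.minAreaRect(P[m][:,:2].astype(np.float32)))
go([.606,-.229,.14],-.077)"
```

```text
((0.6762014627456665, -0.15189415216445923), (0.32380643486976624, 0.2038496732711792), 36.360450744628906)
t 6.7 tcp [ 0.6032 -0.2281  0.2772] yaw -0.0764 tilt 0.04
shift [0.0029 0.0007 0.1372] turn 0.0006
```

View pics/w3.png

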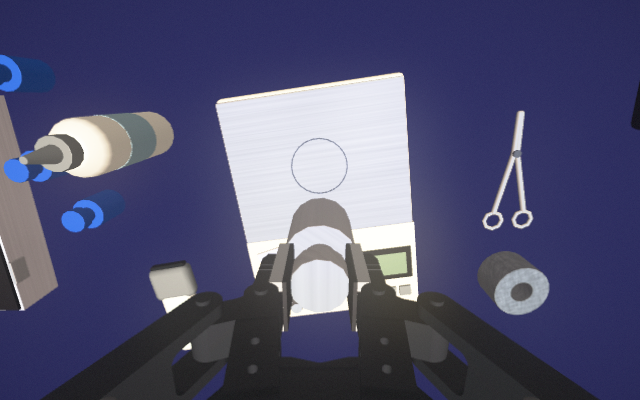

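Circle centre at (319,165); the weight hangs upright in the pads. I'll localize the circle from it.

```bash
python3 -c "
from h import *
print(ray('wrist',319,165,.075).round(4)); P=np.load('w3.npy'); print(P[165,319])
m=abs(P[...,2]-.075)<.003; print(cv2.minAreaRect(P[m][:,:2].astype(np.float32)))
go([.606,-.229,.14],-.077)"
```

```text
[ 0.6107 -0.2286  0.075 ]
[ 0.61054585 -0.22913773  0.07569044]
((0.5552421808242798, -0.10922306776046753), (0.257821649312973, 0.4412826895713806), 2.8222925662994385)
t 6.75 tcp [ 0.6033 -0.2281  0.2772] yaw -0.0761 tilt 0.03
shift [0.0028 0.0008 0.1372] turn 0.0009
```

Emit:
{"name": "send_rows", "arguments": {
  "rows": [
    {"fingers":0.02,"xyz":[0.006,0.0005,0.03],"turn":0},
    {"fingers":0.02,"xyz":[0.006,0.0005,0.065],"turn":0},
    {"fingers":0.02,"xyz":[0.006,0.0005,0.1],"turn":0},
    {"fingers":0.02,"xyz":[0.006,0.0005,0.125],"turn":0},
    {"fingers":0.02,"xyz":[0.006,0.0005,0.138],"turn":0}
  ]
}}

```text
time: 7.25
tcp_pos: [0.6081, -0.2286, 0.1367]
tcp_rot: [-0.001, 0.999, -0.038, -0.002]
wrist_force: [-0.3, -0.3, -5.7]
grip_width: 0.293
grip_force: 50.0
```

Emit:
{"name": "send_rows", "arguments": {
  "rows": [
    {"fingers":0.02,"xyz":[0,0,0.002],"turn":0},
    {"fingers":0.02,"xyz":[0,0,0.004],"turn":0},
    {"fingers":0.02,"xyz":[0,0,0.006],"turn":0},
    {"fingers":0.02,"xyz":[0,0,0.008],"turn":0},
    {"fingers":0.02,"xyz":[0,0,0.009],"turn":0}
  ]
}}

```text
time: 7.75
tcp_pos: [0.6096, -0.2303, 0.1311]
tcp_rot: [0.0, 0.999, -0.039, 0.001]
wrist_force: [-0.6, 0.2, -5.3]
grip_width: 0.29
grip_force: 50.0
```

Emit:
{"name": "send_rows", "arguments": {
  "rows": [
    {"fingers":0.02,"xyz":[0,0,0.001],"turn":0},
    {"fingers":0.02,"xyz":[0,0,0.002],"turn":0},
    {"fingers":0.02,"xyz":[0,0,0.003],"turn":0},
    {"fingers":0.02,"xyz":[0,0,0.003],"turn":0}
  ]
}}

```text
time: 8.15
tcp_pos: [0.6091, -0.2301, 0.1271]
tcp_rot: [-0.0, 0.999, -0.039, -0.0]
wrist_force: [0.2, -0.0, -4.9]
grip_width: 0.291
grip_force: 50.0
```

Emit:
{"name": "send_rows", "arguments": {
  "rows": [
    {"fingers":0.02,"xyz":[0,0,0.0005],"turn":0},
    {"fingers":0.02,"xyz":[0,0,0.001],"turn":0},
    {"fingers":0.02,"xyz":[0,0,0.001],"turn":0}
  ]
}}

```text
time: 8.45
tcp_pos: [0.6094, -0.2302, 0.1265]
tcp_rot: [0.0, 0.999, -0.039, 0.0]
wrist_force: [-1.0, 0.4, -2.3]
grip_width: 0.295
grip_force: 50.3
```

Emit:
{"name": "send_rows", "arguments": {
  "rows": [
    {"fingers":0.02,"xyz":[0,0,0.0005],"turn":0},
    {"fingers":0.02,"xyz":[0,0,0.0008],"turn":0},
    {"fingers":0.02,"xyz":[0,0,0.0008],"turn":0}
  ]
}}

```text
time: 8.75
tcp_pos: [0.6096, -0.2304, 0.1265]
tcp_rot: [0.0, 0.999, -0.039, 0.001]
wrist_force: [-2.9, -0.3, 5.4]
grip_width: 0.287
grip_force: 51.0
```

Emit:
{"name": "send_rows", "arguments": {
  "rows": [
    {"fingers":0.027,"xyz":[0,0,0],"turn":0},
    {"fingers":0.03,"xyz":[0,0,0],"turn":0},
    {"fingers":0.035,"xyz":[0,0,0],"turn":0},
    {"fingers":0.04,"xyz":[0,0,0],"turn":0},
    {"fingers":0.05,"xyz":[0,0,0],"turn":0}
  ],
  "force": 20
}}

```text
time: 9.25
tcp_pos: [0.6092, -0.2301, 0.1254]
tcp_rot: [-0.0, 0.999, -0.039, -0.0]
wrist_force: [-0.0, 0.3, -0.0]
grip_width: 0.582
grip_force: 0.0
```

Emit:
{"name": "send_rows", "arguments": {
  "rows": [
    {"fingers":0.05,"xyz":[0,0,0],"turn":0},
    {"fingers":0.05,"xyz":[0,0,-0.01],"turn":0},
    {"fingers":0.05,"xyz":[0,0,-0.03],"turn":0},
    {"fingers":0.05,"xyz":[0,0,-0.07],"turn":0},
    {"fingers":0.05,"xyz":[0,0,-0.11],"turn":0}
  ]
}}

```text
time: 9.75
tcp_pos: [0.6088, -0.23, 0.2368]
tcp_rot: [-0.0, 0.999, -0.039, -0.001]
wrist_force: [0.3, -0.7, -0.3]
grip_width: 0.581
grip_force: 0.0
```

```bash
python3 -c "
from h import *
print(ctrl.read_state()['wrist_force'])
go([.4,-.20,.25],-.077)"
```

```text
[ 0.3377314  -0.66170856 -0.32636382]
t 9.75 tcp [ 0.6088 -0.23    0.2368] yaw -0.0772 tilt 0.08
shift [-0.2105 -0.0138 -0.013 ] turn -0.0002
```

Emit:
{"name": "send_rows", "arguments": {
  "rows": [
    {"fingers":0.03,"xyz":[-0.045,0,0],"turn":0},
    {"fingers":0.03,"xyz":[-0.09,-0.005,0],"turn":0},
    {"fingers":0.03,"xyz":[-0.135,-0.01,0],"turn":0},
    {"fingers":0.03,"xyz":[-0.18,-0.015,0],"turn":0},
    {"fingers":0.03,"xyz":[-0.225,-0.02,0],"turn":0}
  ]
}}

```text
time: 10.25
tcp_pos: [0.3848, -0.1924, 0.2362]
tcp_rot: [0.0, 0.999, -0.038, 0.0]
wrist_force: [-0.5, -0.9, 0.7]
grip_width: 0.35
grip_force: 0.0
```

Emit:
{"name": "send_rows", "arguments": {
  "rows": [
    {"fingers":0.03,"xyz":[0,0,0],"turn":0},
    {"fingers":0.03,"xyz":[0,0,0],"turn":0}
  ]
}}

```text
time: 10.45
tcp_pos: [0.3864, -0.1931, 0.2366]
tcp_rot: [0.0, 0.999, -0.039, 0.001]
wrist_force: [0.8, -0.3, 1.2]
grip_width: 0.35
grip_force: 0.0
```

Run:
```python
from h import *
px,P=cloud('wrist'); save('w4.png',px); np.save('w4.npy',P)
c=(abs(P[...,0]-.6)<.1)&(abs(P[...,1]+.2)<.1)&(P[...,2]>.143)&(P[...,2]<.151)
print('w500 top',P[c].mean(0),cv2.minEnclosingCircle(P[c][:,:2].astype(np.float32)))
go([.4,-.2,.25],0)
```

```text
w500 top [nan nan nan] ((0.0, 0.0), 0.0)
t 10.5 tcp [ 0.3875 -0.1934  0.2366] yaw -0.0775 tilt 0.16
shift [ 0.0131  0.0056 -0.0133] turn -0.0775<stdin>:4: RuntimeWarning: Mean of empty slice.
  ret = um.true_divide(
```

View pics/w4.png

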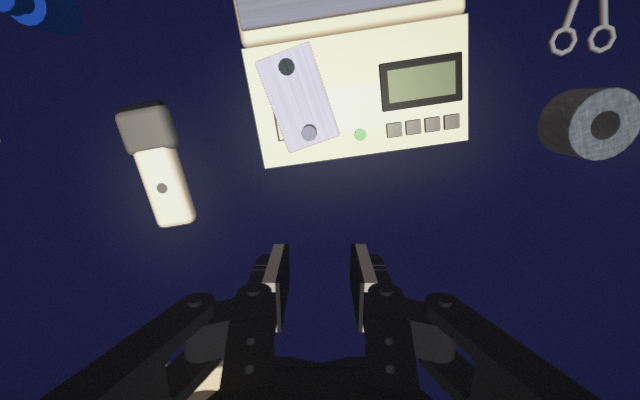

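The wrist view shows the screw at (287,66) and the stud top at (309,132), with the opening's edge just visible at (278,128). I'll work out the arc waypoints.

Run:
```python
from h import *
P=np.load('w4.npy'); c=cam('wrist')
pv=ray('w',287,66,.062,c); st=ray('w',309,132,.080,c)
m=(abs(P[...,2]-.079)<.004); l=cv2.connectedComponents(m.astype(np.uint8))[1]
if l[132,309]: q=P[l==l[132,309]]; print('stud cloud',len(q),q.mean(0).round(4))
m=(P[...,2]>.047)&(P[...,2]<.053)&(P[...,0]>.35)&(abs(P[...,1]+.25)<.15)
r=cv2.minAreaRect(P[m][:,:2].astype(np.float32)); print('console',r)
d=st-pv; print(pv.round(4),st.round(4),np.hypot(*d[:2]),'dir',np.arctan2(d[1],d[0]))
yaw=np.radians(r[2]) if r[2]<45 else np.radians(r[2]-90)
print('yaw',yaw,'cover',(np.arctan2(d[1],d[0])-yaw-np.pi)%(2*np.pi),'button',pv[:2]-.046*np.array([np.cos(yaw),np.sin(yaw)]))
px,T=cloud('top'); m=(abs(T[...,0]-.61)<.05)&(abs(T[...,1]+.23)<.05)&(T[...,2]>.142)
q=T[m]; print('w500',len(q),q.mean(0).round(4),q[:,2].max())
go(st,None)
```

```text
stud cloud 178 [ 0.4336 -0.1874  0.0793]
console ((0.4820902645587921, -0.23707234859466553), (0.1557943969964981, 0.21004047989845276), 3.572108507156372)
[ 0.4947 -0.1727  0.062 ] [ 0.4357 -0.1883  0.08  ] 0.060987079803640834 dir -2.884201891885197
yaw 0.06234505468837812 cover 0.19504570701621837 button [ 0.44874996 -0.17560711]
w500 72 [ 0.6054 -0.2313  0.1468] 0.15186127329990828
t 10.6 tcp [ 0.3879 -0.1934  0.2362] yaw -0.077 tilt 0.11
shift [ 0.0469 -0.0089  0.1563] turn None
```

Emit:
{"name": "send_rows", "arguments": {
  "rows": [
    {"fingers":0.03,"xyz":[0.02,-0.004,0.01],"turn":-0.11},
    {"fingers":0.03,"xyz":[0.046,-0.009,0.03],"turn":-0.22},
    {"fingers":0.03,"xyz":[0.046,-0.009,0.07],"turn":-0.334},
    {"fingers":0.03,"xyz":[0.046,-0.009,0.116],"turn":-0.334},
    {"fingers":0.03,"xyz":[0.046,-0.009,0.116],"turn":-0.334}
  ]
}}

```text
time: 11.1
tcp_pos: [0.4302, -0.1857, 0.1144]
tcp_rot: [-0.003, 0.992, 0.128, -0.005]
wrist_force: [-1.0, 1.0, -0.7]
grip_width: 0.353
grip_force: 0.0
```

Run:
```python
from h import *
px,P=cloud('wrist'); save('w5.png',px)
go([.4347,-.188,.064],.257)
```

```text
t 11.15 tcp [ 0.4318 -0.1865  0.1172] yaw 0.257 tilt 0.41
shift [0.0028 0.0024 0.0531] turn -0.0
```

View pics/w5.png

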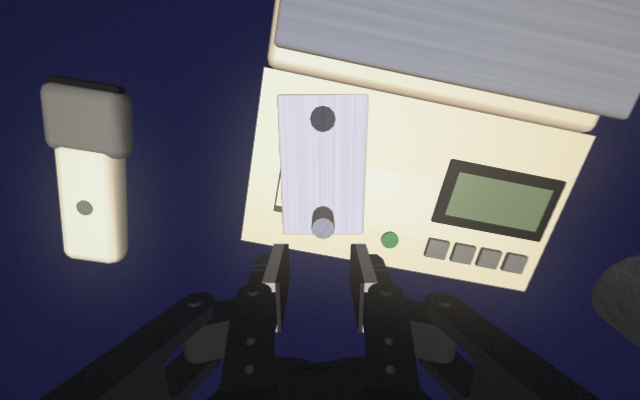

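The stud (323,228) is centred between the pads. I'll descend around it as a loose cage.

Emit:
{"name": "send_rows", "arguments": {
  "rows": [
    {"fingers":0.03,"xyz":[0.001,0.0015,0.02],"turn":0},
    {"fingers":0.03,"xyz":[0.001,0.0015,0.04],"turn":0},
    {"fingers":0.03,"xyz":[0.001,0.0015,0.05],"turn":0},
    {"fingers":0.03,"xyz":[0.001,0.0015,0.053],"turn":0},
    {"fingers":0.03,"xyz":[0.001,0.0015,0.053],"turn":0}
  ]
}}

```text
time: 11.65
tcp_pos: [0.4351, -0.189, 0.0675]
tcp_rot: [0.0, 0.992, 0.128, 0.001]
wrist_force: [-0.0, 0.1, 0.4]
grip_width: 0.351
grip_force: 0.0
```

Emit:
{"name": "send_rows", "arguments": {
  "rows": [
    {"fingers":0.026,"xyz":[0.0006,0.0087,0],"turn":-0.14},
    {"fingers":0.026,"xyz":[0.0024,0.0171,0],"turn":-0.28},
    {"fingers":0.026,"xyz":[0.0054,0.0253,0],"turn":-0.42},
    {"fingers":0.026,"xyz":[0.0095,0.0329,0],"turn":-0.56},
    {"fingers":0.026,"xyz":[0.0146,0.0399,0],"turn":-0.7}
  ]
}}

```text
time: 12.15
tcp_pos: [0.4593, -0.224, 0.0679]
tcp_rot: [0.001, 0.886, 0.463, 0.0]
wrist_force: [-0.1, 0.3, 0.5]
grip_width: 0.305
grip_force: 0.4
```

Run:
```python
from h import *
s=ctrl.read_state(); print(s['wrist_force'],s['grip_width'],s['joint_positions'])
pv=np.array([.4945,-.1727]); f=.064+.195+1.19+np.pi
go([*(pv+.062*np.array([np.cos(f),np.sin(f)])),.064],f-np.pi)
```

```text
[-0.09001126  0.29721622  0.50328917] 0.3050802654455741 [-4.77175293e-01  5.17472461e-01  1.97372687e+00  2.24823685e-04
  6.48989089e-01  1.31291704e-01]
t 12.15 tcp [ 0.4593 -0.224   0.0679] yaw 0.9622 tilt 0.08
shift [0.0074 0.0285 0.004 ] turn -0.4868
```

Emit:
{"name": "send_rows", "arguments": {
  "rows": [
    {"fingers":0.026,"xyz":[0.0006,0.0087,0],"turn":-0.14},
    {"fingers":0.026,"xyz":[0.0024,0.0171,0],"turn":-0.28},
    {"fingers":0.026,"xyz":[0.0054,0.0253,0],"turn":-0.42},
    {"fingers":0.026,"xyz":[0.0073,0.0292,0],"turn":-0.49},
    {"fingers":0.026,"xyz":[0.0073,0.0292,0],"turn":-0.49}
  ]
}}

```text
time: 12.65
tcp_pos: [0.4879, -0.2349, 0.0679]
tcp_rot: [0.001, 0.749, 0.662, 0.0]
wrist_force: [-0.3, -0.4, -0.4]
grip_width: 0.304
grip_force: 0.0
```

Emit:
{"name": "send_rows", "arguments": {
  "rows": [
    {"fingers":0.026,"xyz":[0,0,-0.02],"turn":0},
    {"fingers":0.026,"xyz":[0,0,-0.06],"turn":0},
    {"fingers":0.026,"xyz":[0,0,-0.1],"turn":0},
    {"fingers":0.02,"xyz":[-0.02,0,-0.13],"turn":0},
    {"fingers":0.02,"xyz":[-0.02,0,-0.13],"turn":0}
  ]
}}

```text
time: 13.15
tcp_pos: [0.4867, -0.257, 0.2022]
tcp_rot: [0.005, 0.751, 0.661, 0.001]
wrist_force: [-0.5, -0.7, -1.1]
grip_width: 0.233
grip_force: 0.0
```

Run:
```python
from h import *
px,P=cloud('wrist'); save('w6.png',px); np.save('w6.npy',P)
go([.4487,-.1756,.07],.5)
```

```text
t 13.2 tcp [ 0.4854 -0.2556  0.1997] yaw 1.4438 tilt 0.35
shift [ 0.075  -0.0473  0.1292] turn 0.9438
```

View pics/w6.png

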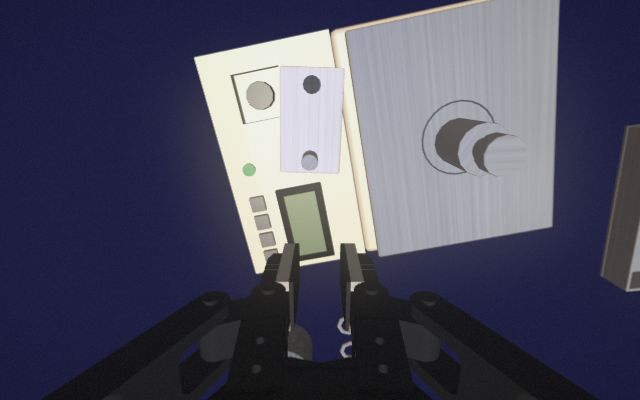

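The cover is open (stud (310,162), screw (312,85)), the button at (260,96) is clear, and the weight stands upright inside the circle.

Run:
```python
from h import *
P=np.load('w6.npy'); c=cam('wrist')
pv=ray('w',312,84.5,.062,c); st=ray('w',310,162,.080,c); b=ray('w',260,95.5,.053,c)
d=st-pv; print(pv.round(4),st.round(4),b.round(4),P[95,260],'th',(np.arctan2(d[1],d[0])-.064-np.pi)%(2*np.pi))
e=b-pv; print('button from pivot',np.hypot(*e[:2]),np.arctan2(e[1],e[0]))
go([b[0],b[1],.08],.06)
```

```text
[ 0.4918 -0.1696  0.062 ] [ 0.4823 -0.2297  0.08  ] [ 0.4465 -0.1724  0.053 ] [ 0.44785083 -0.17364482  0.05173744] th 1.3493833022296684
button from pivot 0.045368900809194035 -3.080029691522855
t 13.25 tcp [ 0.4843 -0.2546  0.1978] yaw 1.4443 tilt 0.14
shift [ 0.0768 -0.0481  0.1176] turn 1.3843
```

Emit:
{"name": "send_rows", "arguments": {
  "rows": [
    {"fingers":0.0,"xyz":[0.03,-0.015,0],"turn":0.14},
    {"fingers":0.0,"xyz":[0.06,-0.03,0],"turn":0.28},
    {"fingers":0.0,"xyz":[0.076,-0.0475,0.02],"turn":0.42},
    {"fingers":0.0,"xyz":[0.076,-0.0475,0.05],"turn":0.56},
    {"fingers":0.0,"xyz":[0.076,-0.0475,0.08],"turn":0.7}
  ]
}}

```text
time: 13.75
tcp_pos: [0.4452, -0.1715, 0.1151]
tcp_rot: [-0.0, 0.932, 0.362, -0.0]
wrist_force: [0.6, -1.3, 0.2]
grip_width: 0.002
grip_force: 0.0
```

Emit:
{"name": "send_rows", "arguments": {
  "rows": [
    {"fingers":0.0,"xyz":[0,0,0],"turn":0.14},
    {"fingers":0.0,"xyz":[0,0,0],"turn":0.28},
    {"fingers":0.0,"xyz":[0,0,0],"turn":0.42},
    {"fingers":0.0,"xyz":[0,0,0],"turn":0.56},
    {"fingers":0.0,"xyz":[0,0,0],"turn":0.68}
  ]
}}

```text
time: 14.25
tcp_pos: [0.4451, -0.172, 0.1152]
tcp_rot: [-0.001, 1.0, 0.03, -0.001]
wrist_force: [0.6, 0.2, 0.2]
grip_width: 0.002
grip_force: 0.0
```

Emit:
{"name": "send_rows", "arguments": {
  "rows": [
    {"fingers":0.0,"xyz":[0,0,0],"turn":0},
    {"fingers":0.0,"xyz":[0,0,0],"turn":0}
  ]
}}

```text
time: 14.45
tcp_pos: [0.4457, -0.1724, 0.1158]
tcp_rot: [-0.0, 0.999, 0.035, -0.001]
wrist_force: [0.3, 1.1, 0.4]
grip_width: -0.001
grip_force: 0.0
```

Run:
```python
from h import *
go([.448,-.174,.060],.06)
```

```text
t 14.45 tcp [ 0.4457 -0.1724  0.1158] yaw 0.0697 tilt 0.11
shift [0.0023 0.0019 0.0558] turn 0.0097
```

Emit:
{"name": "send_rows", "arguments": {
  "rows": [
    {"fingers":0.0,"xyz":[0.0015,0.0018,0.03],"turn":0},
    {"fingers":0.0,"xyz":[0.0015,0.0018,0.05],"turn":0},
    {"fingers":0.0,"xyz":[0.0015,0.0018,0.06],"turn":0},
    {"fingers":0.0,"xyz":[0.0015,0.0018,0.062],"turn":0},
    {"fingers":0.0,"xyz":[0.0015,0.0018,0.063],"turn":0}
  ]
}}

```text
time: 14.95
tcp_pos: [0.4481, -0.1746, 0.0536]
tcp_rot: [-0.0, 0.999, 0.034, -0.0]
wrist_force: [1.1, 0.7, 0.2]
grip_width: -0.002
grip_force: 0.0
```

Emit:
{"name": "send_rows", "arguments": {
  "rows": [
    {"fingers":0.0,"xyz":[0,0,0.001],"turn":0},
    {"fingers":0.0,"xyz":[0,0,0.002],"turn":0},
    {"fingers":0.0,"xyz":[0,0,0.0025],"turn":0},
    {"fingers":0.0,"xyz":[0,0,0.0025],"turn":0}
  ]
}}

```text
time: 15.35
tcp_pos: [0.4486, -0.1748, 0.0515]
tcp_rot: [0.0, 0.999, 0.033, 0.001]
wrist_force: [0.8, 0.1, 2.4]
grip_width: 0.005
grip_force: 0.9
```

Emit:
{"name": "send_rows", "arguments": {
  "rows": [
    {"fingers":0.0,"xyz":[0,0,0.001],"turn":0},
    {"fingers":0.0,"xyz":[0,0,0.002],"turn":0},
    {"fingers":0.0,"xyz":[0,0,0.003],"turn":0},
    {"fingers":0.0,"xyz":[0,0,0.003],"turn":0}
  ]
}}

```text
time: 15.75
tcp_pos: [0.4486, -0.1748, 0.0489]
tcp_rot: [0.0, 0.999, 0.033, 0.001]
wrist_force: [-1.7, 0.7, 14.6]
grip_width: 0.002
grip_force: 7.7
```

The button bottomed at 14.6 N. Now I'll retract, turn back and cage the stud again.

Emit:
{"name": "send_rows", "arguments": {
  "rows": [
    {"fingers":0.0,"xyz":[0,0,-0.02],"turn":0},
    {"fingers":0.0,"xyz":[0,0,-0.06],"turn":-0.14},
    {"fingers":0.03,"xyz":[0,0,-0.08],"turn":-0.28},
    {"fingers":0.03,"xyz":[0,0,-0.08],"turn":-0.42},
    {"fingers":0.03,"xyz":[0,0,-0.08],"turn":-0.56}
  ]
}}

```text
time: 16.25
tcp_pos: [0.4481, -0.1746, 0.1287]
tcp_rot: [0.0, 0.95, 0.311, 0.0]
wrist_force: [-0.4, -0.3, -0.8]
grip_width: 0.354
grip_force: 0.0
```

Emit:
{"name": "send_rows", "arguments": {
  "rows": [
    {"fingers":0.03,"xyz":[0,0,0],"turn":-0.14},
    {"fingers":0.03,"xyz":[0,0,0],"turn":-0.28},
    {"fingers":0.03,"xyz":[0,0,0],"turn":-0.42},
    {"fingers":0.03,"xyz":[0,0,0],"turn":-0.56},
    {"fingers":0.03,"xyz":[0,0,0],"turn":-0.7}
  ]
}}

```text
time: 16.75
tcp_pos: [0.4475, -0.1744, 0.1276]
tcp_rot: [-0.001, 0.786, 0.618, -0.0]
wrist_force: [0.3, 0.5, 0.1]
grip_width: 0.35
grip_force: 0.0
```

Run:
```python
from h import *
go([.483,-.232,.12],1.414)
```

```text
t 16.75 tcp [ 0.4475 -0.1744  0.1276] yaw 1.3326 tilt 0.07
shift [-0.0476  0.0481  0.0075] turn -0.0814
```

Emit:
{"name": "send_rows", "arguments": {
  "rows": [
    {"fingers":0.03,"xyz":[-0.025,0.025,0],"turn":-0.08},
    {"fingers":0.03,"xyz":[-0.0476,0.048,0],"turn":-0.08},
    {"fingers":0.03,"xyz":[-0.0476,0.048,0],"turn":-0.08},
    {"fingers":0.03,"xyz":[-0.0476,0.048,0],"turn":-0.08}
  ]
}}

```text
time: 17.15
tcp_pos: [0.4825, -0.2324, 0.1274]
tcp_rot: [-0.001, 0.763, 0.646, -0.0]
wrist_force: [-0.8, 0.4, -0.3]
grip_width: 0.349
grip_force: 0.0
```

Run:
```python
from h import *
px,P=cloud('wrist'); save('w7.png',px)
go([.483,-.232,.066],1.414)
```

```text
t 17.2 tcp [ 0.482  -0.2318  0.1273] yaw 1.4063 tilt 0.14
shift [-0.0001  0.0012  0.0613] turn -0.0077
```

View pics/w7.png

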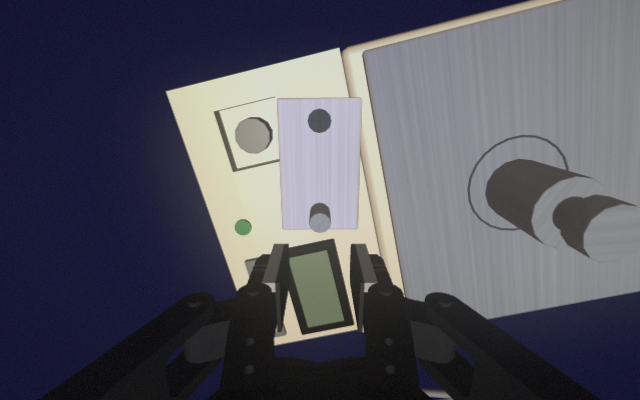

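The stud (320,222) is centred between the pads again. I'll descend and swing the cover back.

Emit:
{"name": "send_rows", "arguments": {
  "rows": [
    {"fingers":0.03,"xyz":[0,0.0005,0.02],"turn":0},
    {"fingers":0.03,"xyz":[0,0.0005,0.04],"turn":0},
    {"fingers":0.03,"xyz":[0,0.0005,0.055],"turn":0},
    {"fingers":0.03,"xyz":[0,0.0005,0.06],"turn":0},
    {"fingers":0.022,"xyz":[0,0.0005,0.06],"turn":0}
  ]
}}

```text
time: 17.7
tcp_pos: [0.4826, -0.2315, 0.0674]
tcp_rot: [-0.001, 0.762, 0.647, -0.0]
wrist_force: [-0.3, -0.4, 0.4]
grip_width: 0.259
grip_force: 0.0
```

Emit:
{"name": "send_rows", "arguments": {
  "rows": [
    {"fingers":0.022,"xyz":[0.0006,-0.0087,0],"turn":0.14},
    {"fingers":0.022,"xyz":[0.0024,-0.0171,0],"turn":0.28},
    {"fingers":0.022,"xyz":[0.0054,-0.0253,0],"turn":0.42},
    {"fingers":0.022,"xyz":[0.0095,-0.0329,0],"turn":0.56},
    {"fingers":0.022,"xyz":[0.0146,-0.0399,0],"turn":0.7}
  ]
}}

```text
time: 18.2
tcp_pos: [0.4469, -0.2117, 0.0691]
tcp_rot: [0.001, 0.939, 0.343, 0.001]
wrist_force: [0.6, -1.7, -0.7]
grip_width: 0.259
grip_force: 0.5
```

Emit:
{"name": "send_rows", "arguments": {
  "rows": [
    {"fingers":0.022,"xyz":[0.0006,-0.0087,0],"turn":0.14},
    {"fingers":0.022,"xyz":[0.0024,-0.0171,0],"turn":0.28},
    {"fingers":0.022,"xyz":[0.0054,-0.0253,0],"turn":0.42},
    {"fingers":0.022,"xyz":[0.0095,-0.0329,0],"turn":0.56},
    {"fingers":0.022,"xyz":[0.0143,-0.0395,0],"turn":0.69}
  ]
}}

```text
time: 18.7
tcp_pos: [0.4319, -0.172, 0.069]
tcp_rot: [0.0, 1.0, 0.006, 0.0]
wrist_force: [-0.3, -0.7, -0.6]
grip_width: 0.262
grip_force: 0.5
```

Emit:
{"name": "send_rows", "arguments": {
  "rows": [
    {"fingers":0.022,"xyz":[0,0,0],"turn":0},
    {"fingers":0.022,"xyz":[0,0,0],"turn":0}
  ]
}}

```text
time: 18.9
tcp_pos: [0.4323, -0.1723, 0.0687]
tcp_rot: [0.0, 1.0, 0.01, 0.001]
wrist_force: [-0.3, -1.0, -0.0]
grip_width: 0.254
grip_force: 0.0
```

Run:
```python
from h import *
pv=np.array([.493,-.171]); f=.064+np.pi
go([*(pv+.062*np.array([np.cos(f),np.sin(f)])),.066],.064)
```

```text
t 18.9 tcp [ 0.4323 -0.1723  0.0687] yaw 0.0209 tilt 0.07
shift [-0.0013  0.0026  0.0027] turn -0.0431
```

Emit:
{"name": "send_rows", "arguments": {
  "rows": [
    {"fingers":0.022,"xyz":[0,-0.0015,0],"turn":0},
    {"fingers":0.022,"xyz":[0,-0.0025,0],"turn":0},
    {"fingers":0.022,"xyz":[0,-0.0025,0],"turn":0},
    {"fingers":0.03,"xyz":[0,0,0],"turn":0},
    {"fingers":0.03,"xyz":[0,0,0],"turn":0}
  ]
}}

```text
time: 19.4
tcp_pos: [0.4318, -0.1724, 0.0679]
tcp_rot: [-0.0, 1.0, 0.008, -0.0]
wrist_force: [-0.0, -0.1, -0.3]
grip_width: 0.353
grip_force: 0.0
```

Emit:
{"name": "send_rows", "arguments": {
  "rows": [
    {"fingers":0.03,"xyz":[0,0,-0.02],"turn":0},
    {"fingers":0.03,"xyz":[0,0,-0.06],"turn":0},
    {"fingers":0.03,"xyz":[0,0,-0.11],"turn":0},
    {"fingers":0.03,"xyz":[-0.04,0,-0.15],"turn":0},
    {"fingers":0.03,"xyz":[-0.04,0,-0.15],"turn":0}
  ]
}}

```text
time: 19.9
tcp_pos: [0.3911, -0.1732, 0.2214]
tcp_rot: [0.001, 1.0, 0.008, 0.002]
wrist_force: [0.1, -0.1, -0.3]
grip_width: 0.352
grip_force: 0.0
```

Run:
```python
from h import *
px,P=cloud('wrist'); save('w8.png',px); np.save('w8.npy',P)
px,T=cloud('top'); m=(abs(T[...,0]-.61)<.05)&(abs(T[...,1]+.23)<.05)&(T[...,2]>.142)
q=T[m]; print('w500',len(q),q.mean(0).round(4))
go([.4,-.2,.2],0)
```

```text
w500 73 [ 0.6051 -0.2314  0.1468]
t 20.0 tcp [ 0.3917 -0.1731  0.219 ] yaw 0.016 tilt 0.14
shift [0.0078 0.027  0.019 ] turn 0.016
```

View pics/w8.png

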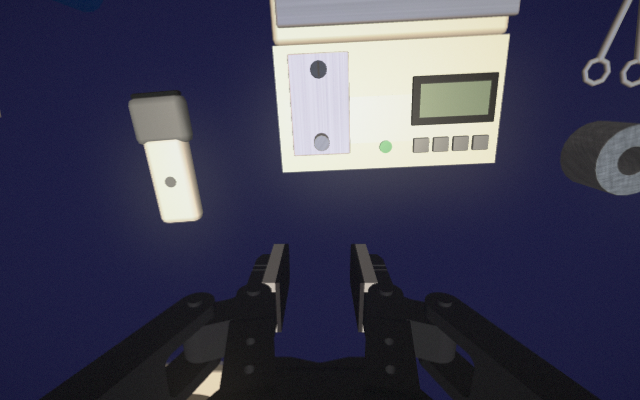

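The cover lies parallel to the console edge (screw (318,69), stud (321,142)), so its angle is about 0. The weight reads as unmoved, and the arm is clear of everything.

```bash
python3 -c "
from plant import ctrl
print(ctrl.hand_in())"
```

```text
the job is handed in; nothing more can be done
None
```

I've handed the job in, but `hand_in()` gave no verdict: the 500 g weight stands released in the pan's circle, the calibration button bottomed (14.6 N at the wrist), the cover is swung back to about 0 rad, and I saw nothing else disturbed.

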